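Lock the lint trap's lid and hold its damper open at the mark

ROBOT

A 6-joint arm with a two-finger parallel gripper is mounted at the origin on the work surface. World frame = base frame: x ahead of the robot, y to its left, z up, the work surface at z = 0. Lengths are in m, angles in degrees, forces in N, time in s.
With the tool pointing down it reaches from about 0.35 to 0.875 m from the base axis. Payload 4.2 kg.
Tool frame: the origin (TCP) lies midway between the tips of the shut fingers; the grasp point (between the pads) lies r.grasp_offset behind it (r.grasp_offset is the distance from the TCP to the grasp point, in m); z points along the fingers, y is the direction in which the jaws open and shut (so a half turn about z gives the same grasp; the last joint's range is limited). The gripper opens to 87 mm and grips with 3 to 60 N. Pads are 19 mm wide; open, the fingers measure 117 mm over their backs; the gripper's body (75 mm by 190 mm) begins 51 mm behind the grasp point.
Start: joints at [85.806, 22.042, 0.453, 0, -68.411, -14.817], TCP at [0.204, 0.591, 0.223] pointing down, gripper open.
Joint ranges: [-179.83, 179.83], [-69.29, 118.12], [-61.27, 80.66], [-181.25, 117.63], [-171.15, -9.14], [-177.46, 177.46]. Speed limits (degrees/s): [159.86, 159.86, 180, 180, 180, 180].

INTERFACE

Orientations are given as a 3x3 rotation matrix whose columns are the frame's x, y, z axes.
In Python, from station import sense, optics, r gives the robot as it stands. The module is installed in compiled form; this text tells all that it offers.
- The arm moves only by the tool servo_tool, never from a script. Its argument "deltas" is a list of rows, each an object with "slide": the shift along the tool's x, y, z in units of 25 mm (1.0 is 25 mm), a list of three; "spin": the turn about the tool's z in units of 8 degrees (1.0 is 8 degrees). A call has 1 to 10 rows; each row shifts and turns the pose as measured when the row begins, along the tool's axes as they then stand; what a row does not reach is not made up. A row lasts 1/10 s, in which the tool goes at most 50 mm and 8.59 degrees, less where a joint would pass 70% of its speed; a pose out of reach is approached as far as the arm can. A call is refused whole if a number of a shift passes 1 or a number of a turn 1, either way. A call with a gripper value outside its range is refused whole. "gripper" is the closure in counts, from 0 (fully open) to 255 (shut), set as the call begins (left out, the last holds). The fingers move at their own pace and stop on an object; the grip force is fixed at half the most. Time passes only in rows, so rows that do not move let the fingers close. It gives the time, the measured TCP pose, the force and the opening at its end, in the units of the state.
- sense(): the state, without advancing time (a new reading comes with each control period).
- optics.capture(name): name is "side" or "top" or "wrist"; returns a dict with "frame" (400x640x3 uint8, red, green, blue), "camera_matrix" (3x3 intrinsics, pixels), "eye" and "rotation" of the camera in the world. Camera axes: x right, y down, z forward; pixel columns grow to the right and rows downward; lengths in m; the calibration is good to about 2 mm. A picture is of the moment at which its call begins. There is no depth.
- r.finish_job(): hands the job in, once; it reports no verdict.
The state is a dict: "time_s": time; "joints": joint angles; "joint_velocities": joint speeds; "effort": joint torques, N m; "tcp_pos": TCP position; "ee_rot": TCP orientation; "wrist_force": force on the tool from outside, world axes, zero at the start; "moment": the same for the moment, N m; "gripper_width": opening from 0.0 (shut) to 1.0 (fully open).
Only numpy, scipy, OpenCV 4.12 (cv2) and the standard library are available. Lean on these libraries where they do the work, as an engineer would, in place of code of your own. Each camera call takes 0.05 s, during which the arm holds its last target.

TASK

The lint trap in the dryer duct has been cleaned and its lid is down: turn the turnbutton on its rim fully across the lid's edge to lock the lid, and only then draw the spring-return damper slide straight up out of its gate until its pointer is level with the index clip on the scale. Keep it there: the slide springs shut when let go, so finish while still holding the slide at that mark. Keep the lid shut and leave the other things on the counter where they are.

Things in the scene. Friction and masses are not known exactly. Their poses are not given: they have to be found in the camera images.
- lint_trap: Lint trap, fixed to the counter: a steel box 200 (x) x 240 (y) x 140 mm high, a 100 mm pipe leaving each y side (pipe top 125 mm up) and bending down through the counter. A grey damper gate 150 (x) x 26 (y) mm, 150 mm high, stands across the +y pipe at y = 190 mm. Origin: centre of the box's underside, on the counter; z up. Turned up to 0.3 rad either way about vertical.
- trap_lid (a joint): The box's lid, a steel frame with a clear pane, its top 150 mm above the counter, hinged on the trap's +x edge; rad, 0 = shut (as it starts), grows as it opens. Its free edge lies at x = -60 mm of the trap. Only its own weight keeps it down.
- turnbutton (a joint): Turnbutton on the box's fixed rim at x = -81 mm, y = 0 of the trap, turning about vertical; rad, 0 = open, tongue along the trap's +y, beside the lid; grows clockwise seen from above; 1.57 = locked, tongue square across the lid's edge towards the trap's +x; stop at 1.66. It starts at 0 to 0.5 and stays where it is left (friction about 0.06 Nm).
- turnbutton_grip (a point): On the turnbutton's pivot axis, at the top of its finger rib, 177 mm above the counter. The rib is 10 mm thick, 32 mm long, 20 mm high, centred on the pivot, and runs along the tongue. Below it lies a plate 18 mm wide and 6 mm thick (its top 158 mm above the counter), whose tongue reaches 47 mm from the pivot. The point's y axis points along the tongue.
- damper_slide: Steel blade with a crossbar and a D-shaped handle on top; moves only straight up, 0 to 100 mm; starts shut. Origin: middle of the handle's grip bar, round, 12 mm thick, 84 mm long along the trap's x, 200 mm above the counter when shut; 21 mm finger gap under it, then the crossbar. A spring pulls it down: 4 N when shut, 0.9 N more per 10 mm; it weighs 0.25 kg: about 12 N in all at the mark.
- slide_pointer (a point): Tip of the slide's pointer, a small tab at the crossbar's +x end, 82 mm from the handle's middle along the trap's x and 32 mm lower; it rises with the slide beside the scale strip and starts 168 mm above the counter.
- index_clip: Index clip, the mark: a small dark block 11 x 24 x 8 mm with a brass thumbscrew, clamped on the scale strip (upright, 18 mm wide, 3 mm thick, top 262 mm above the counter, at x = 76 mm, y = 211 mm of the trap). Fixed. Origin: its centre, at the height the pointer must reach, 45 to 75 mm above where the pointer starts.
- detergent: Bystander: white detergent bottle, 90 mm across, 230 mm tall. Origin: centre of its underside.
- softener: Bystander: grey softener bottle, 66 mm across, 180 mm tall. Origin: centre of its underside.
- foil_tape: Bystander: roll of foil tape lying flat, 100 mm across, 50 mm high. Origin: centre of its underside.
- screwdriver: Bystander: screwdriver, 180 mm long, lying flat. Origin: on its underside, about midway along.
- peg_tub: Bystander: white open tub, 100 mm across, 90 mm tall. Origin: centre of its underside.
- carton: Bystander: upright cardboard carton, 70 x 120 x 160 mm. Origin: centre of its underside.

How it is judged:
By the outcome, as a careful person would: the job done as asked, in the order asked, and still so for the second after the job is handed in, while the arm keeps its last pose, push and grip.
It also fails if it takes over 51 s, if anything falls off the work surface, if the arm or the gripper's body presses on something with over 40 N, if the wrist force passes 120 N, or if a joint passes its speed limit or range.

## Working session

There is one attempt and no reset: what is moved stays moved. The work goes in short steps, Python scripts to look and compute and a tool call to move; the robot and the scene stay as the last step left them, time stands still between calls to the robot, and variables do not carry over. Pictures are saved under pics/ and viewed, and the job is handed in when it is done.

Besides the shell and the picture viewer there is one more tool, called after "Emit:" as name(argument=value, ...) on one line, values as JSON. servo_tool: Moves the arm, as the interface text tells. Its arguments: {"type":"object","properties":{"deltas":{"type":"array"},"gripper":{"type":"number"}},"required":["deltas"]}

```bash
mkdir -p pics; cat > h.py <<'E'
import numpy as np,cv2,json
from station import sense,optics,r
def cap(n,fn):
    c=optics.capture(n); cv2.imwrite('pics/'+fn+'.png',cv2.cvtColor(c['frame'],cv2.COLOR_RGB2BGR))
    np.savez('pics/'+fn+'.npz',**{k:np.array(v) for k,v in c.items()}); return c
def ld(fn): return dict(np.load('pics/'+fn+'.npz'))
def ray(c,u,v):
    d=c['rotation']@np.linalg.inv(c['camera_matrix'])@np.array([u,v,1.]);return c['eye'],d/np.linalg.norm(d)
def onz(c,u,v,z):
    e,d=ray(c,u,v);return e+d*(z-e[2])/d[2]
def proj(c,p):
    q=c['camera_matrix']@(c['rotation'].T@(np.array(p)-c['eye']));return q[:2]/q[2]
def tri(obs):
    A=np.zeros((3,3));b=np.zeros(3)
    for c,u,v in obs:
        e,d=ray(c,u,v);P=np.eye(3)-np.outer(d,d);A+=P;b+=P@e
    return np.linalg.solve(A,b)
E
python3 - <<'E'
from h import *
for n in('side','top','wrist'):
    c=cap(n,n+'0'); print(n,c['eye'],np.round(c['rotation'],3).tolist(),c['camera_matrix'][0])
s=sense();print(s,r.grasp_offset)
E
```

```text
side [0.41637355 1.10231196 0.83610561] [[-0.994, -0.039, 0.106], [-0.111, 0.499, -0.86], [-0.019, -0.866, -0.5]] [418.60260762   0.         316.03033978]
top [ 0.30654871 -0.04584057  1.7892613 ] [[0.003, -0.989, 0.15], [-1.0, -0.003, 0.002], [-0.002, -0.15, -0.989]] [512.32221609   0.         307.99976777]
wrist [0.26595508 0.56899659 0.38355077] [[-0.327, -0.916, -0.232], [-0.945, 0.317, 0.078], [0.002, 0.244, -0.97]] [298.36506691   0.         319.59039758]
{'time_s': 0.15, 'joints': array([ 8.58054618e+01,  2.20810732e+01,  3.97624903e-01, -2.10391963e-02,
       -6.84118731e+01, -1.48171743e+01]), 'joint_velocities': array([-0.15061872, -0.0191062 ,  0.23798877,  0.07712802, -0.080398  ,
        0.05563439]), 'effort': array([-5.42504938e-05, -3.91052020e+01,  1.87587100e+01,  4.22237948e+00,
        1.23885978e-02, -1.35934388e-04]), 'tcp_pos': array([0.20342979, 0.59047995, 0.22170416]), 'ee_rot': array([[ 9.45407911e-01, -3.25889041e-01, -4.62214783e-04],
       [-3.25889355e-01, -9.45406504e-01, -1.63421751e-03],
       [ 9.55927166e-05,  1.69563304e-03, -9.99998558e-01]]), 'wrist_force': array([-0.10825159,  0.39897595,  0.13079162]), 'moment': array([-0.0177841 ,  0.00498787, -0.03918279]), 'gripper_width': 1.0003505662274903} 0.0187
```

View pics/side0.png

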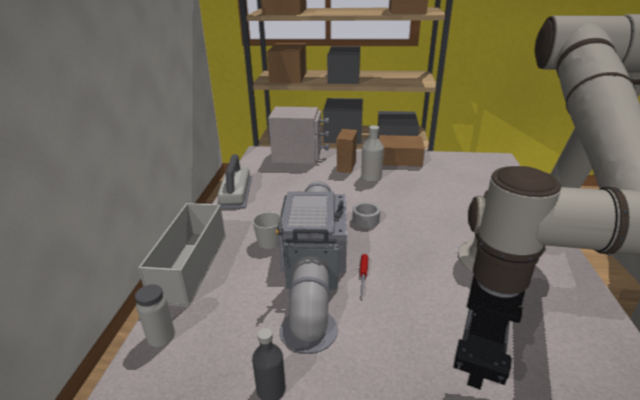

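View pics/top0.png

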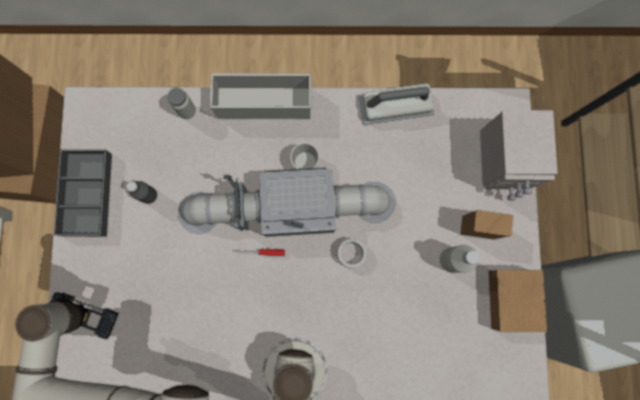

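View pics/wrist0.png

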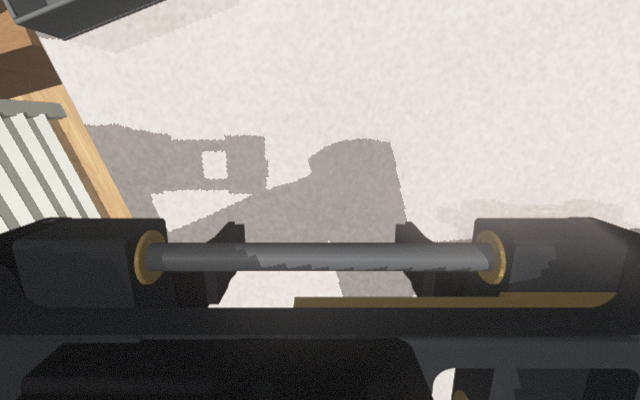

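```bash
python3 - <<'E'
from h import *
a=cv2.imread('pics/top0.png')[140:260,170:350];b=cv2.imread('pics/side0.png')[175:295,250:400]
cv2.imwrite('pics/zt.png',cv2.resize(a,None,fx=4.4,fy=4.4,interpolation=3))
cv2.imwrite('pics/zs.png',cv2.resize(b,None,fx=5,fy=5,interpolation=3))
E
```

```text
(no output)
```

View pics/zt.png

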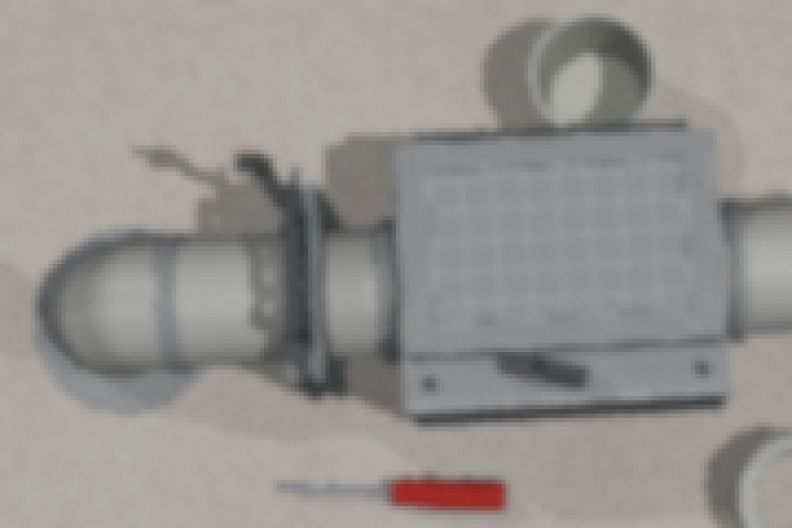

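View pics/zs.png

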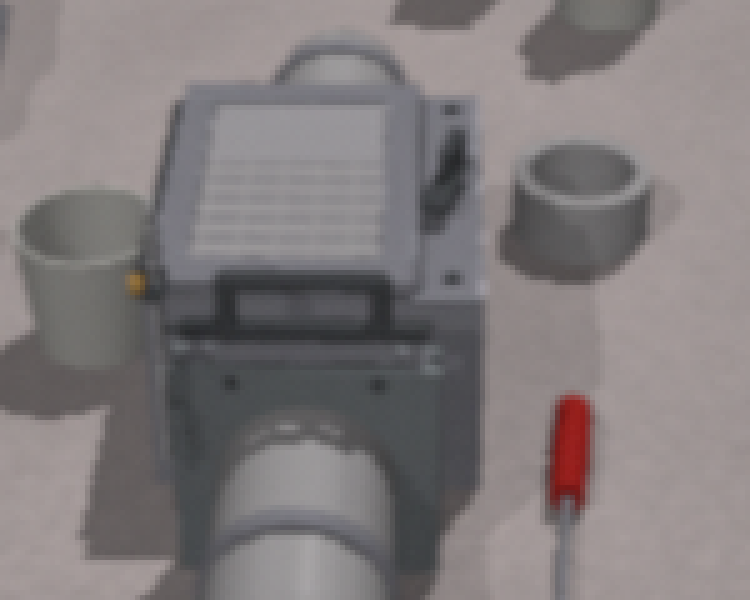

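```bash
python3 - <<'E'
from h import *
t=ld('top0');s=ld('side0')
T=lambda x,y:(170+x/4.4-.4,140+y/4.4-.4)
S=lambda x,y:(250+x/5-.4,175+y/5-.4)
for n,p,z in[('scrL',(428,383),.15),('scrR',(701,369),.15),('BL',(408,410),.14),('BR',(725,400),.14),('TL',(398,145),.15),('TR',(712,128),.15),('tongue',(500,362),.165),('tail',(588,378),.165)]:
    print(n,onz(t,*T(*p),z).round(4))
for n,p,z in[('scrL',(452,278),.15),('scrR',(452,108),.15)]: print(n,onz(s,*S(*p),z).round(4))
print(tri([(s,*S(135,283)),(t,*T(243,155))]))
print('handle ends s',onz(s,*S(228,280),.2),onz(s,*S(388,280),.2))
E
```

```text
scrL [0.472 0.09  0.15 ]
scrR [ 0.4828 -0.1094  0.15  ]
BL [0.4531 0.1052 0.14  ]
BR [ 0.4611 -0.1273  0.14  ]
TL [0.6492 0.1149 0.15  ]
TR [ 0.6627 -0.1181  0.15  ]
tongue [0.4859 0.0368 0.165 ]
tail [ 0.4744 -0.027   0.165 ]
scrL [0.472  0.0987 0.15  ]
scrR [ 0.4843 -0.0996  0.15  ]
[0.62889565 0.21834199 0.21894714]
handle ends s [0.58770486 0.18381959 0.2       ] [0.50198694 0.17661348 0.2       ]
```

Emit:
servo_tool(deltas=[{"slide": [0,0,-1],"spin": 1},{"slide": [0,0,-1],"spin": 1},{"slide": [0,0,-1],"spin": 1},{"slide": [0,0,-1],"spin": 1},{"slide": [0,0,-1],"spin": 1},{"slide": [0,0,0],"spin": 1},{"slide": [0,0,0],"spin": 1},{"slide": [0,0,0],"spin": 1},{"slide": [0,0,0],"spin": 1},{"slide": [0,0,0],"spin": 1}])

```text
time_s: 1.15
tcp_pos: [0.2028, 0.5891, 0.3469]
ee_rot: [[-0.214, -0.977, -0.004], [-0.977, 0.214, -0.011], [0.012, 0.001, -1.0]]
wrist_force: [0.5, 0.4, 0.0]
gripper_width: 1.0
```

Emit:
servo_tool(deltas=[{"slide": [0.32,-1,0],"spin": 0},{"slide": [0.32,-1,0],"spin": 0},{"slide": [0.32,-1,0],"spin": 0},{"slide": [0.32,-1,0],"spin": 0},{"slide": [0.32,-1,0],"spin": 0},{"slide": [0.32,-1,0],"spin": 0},{"slide": [0.32,-1,0],"spin": 0},{"slide": [0.32,-1,0],"spin": 0},{"slide": [0.32,-1,0],"spin": 0},{"slide": [0.32,-1,0],"spin": 0}])

```text
time_s: 2.15
tcp_pos: [0.4339, 0.4531, 0.3421]
ee_rot: [[-0.21, -0.978, -0.009], [-0.978, 0.21, -0.019], [0.021, 0.005, -1.0]]
wrist_force: [0.2, 0.3, 0.6]
gripper_width: 1.002
```

Emit:
servo_tool(deltas=[{"slide": [0.32,-1,0],"spin": 0},{"slide": [0.32,-1,0],"spin": 0},{"slide": [0.32,-1,0],"spin": 0},{"slide": [0.32,-1,0],"spin": 0},{"slide": [0.32,-1,0],"spin": 0},{"slide": [0.32,-1,0],"spin": 0},{"slide": [0.32,-0.6,0],"spin": 0}])

```text
time_s: 2.85
tcp_pos: [0.5893, 0.3585, 0.338]
ee_rot: [[-0.211, -0.977, -0.015], [-0.977, 0.211, -0.024], [0.026, 0.01, -1.0]]
wrist_force: [0.2, -0.2, -0.4]
gripper_width: 1.005
```

```bash
python3 - <<'E'
from h import *
cap('wrist','w1')
E
```

```text
(no output)
```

View pics/w1.png

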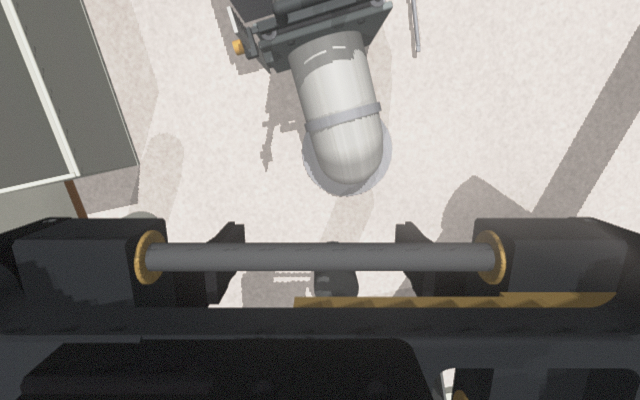

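Clip thumbscrew at about (240,46), handle at the top edge. Moving on ~100 mm for a better view.

Emit:
servo_tool(deltas=[{"slide": [1,0,0]},{"slide": [1,0,0]},{"slide": [1,0,0]},{"slide": [0,0,0]}])

```text
invalid input
```

```bash
python3 - <<'E'
from h import *
cap('wrist','w2')
a=cv2.imread('pics/w2.png')[0:220,190:460]
cv2.imwrite('pics/w2z.png',cv2.resize(a,None,fx=2.7,fy=2.7,interpolation=3))
a=cv2.imread('pics/w1.png')[0:100,210:400]
cv2.imwrite('pics/w1z.png',cv2.resize(a,None,fx=4,fy=4,interpolation=3))
E
```

```text
(no output)
```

View pics/w2z.png

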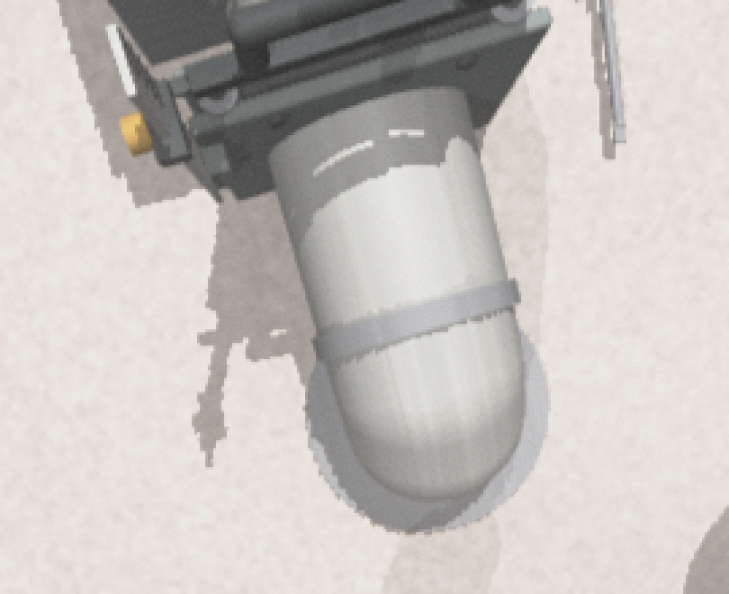

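View pics/w1z.png

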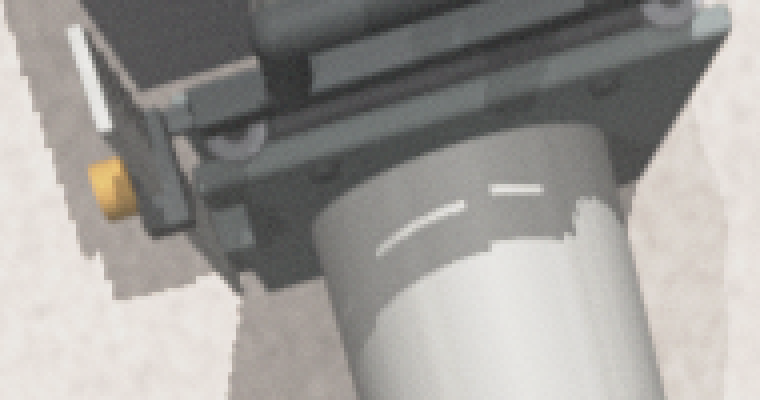

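Emit:
servo_tool(deltas=[{"slide": [1,0,0],"spin": 0},{"slide": [1,0,0],"spin": 0},{"slide": [1,0,0],"spin": 0},{"slide": [1,0,0],"spin": 0},{"slide": [0,0,0],"spin": 0}])

```text
time_s: 3.45
tcp_pos: [0.5642, 0.2595, 0.3391]
ee_rot: [[-0.208, -0.978, -0.018], [-0.978, 0.209, -0.024], [0.028, 0.013, -1.0]]
wrist_force: [-0.1, 0.4, 0.2]
gripper_width: 1.004
```

```bash
python3 - <<'E'
from h import *
cap('wrist','w3')
a=cv2.imread('pics/w3.png')[0:220,170:470]
cv2.imwrite('pics/w3z.png',cv2.resize(a,None,fx=2.6,fy=2.6,interpolation=3))
E
```

```text
(no output)
```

View pics/w3z.png

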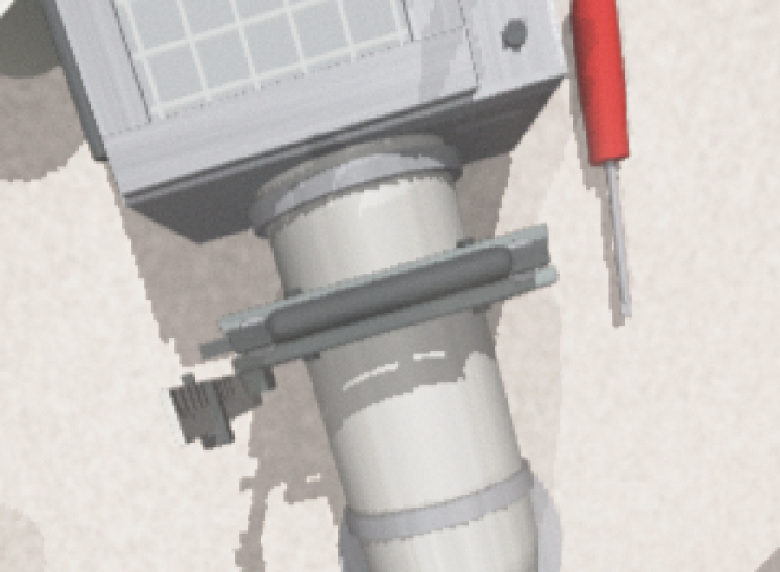

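```bash
python3 - <<'E'
from h import *
a=cv2.imread('pics/w3.png')[130:180,220:300]
a=cv2.resize(a,None,fx=9,fy=9,interpolation=2)
b=cv2.imread('pics/w1.png')[0:70,220:300]
b=cv2.resize(b,None,fx=9,fy=9,interpolation=2)
cv2.imwrite('pics/c3.png',a);cv2.imwrite('pics/c1.png',b[:600])
E
```

```text
(no output)
```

View pics/c3.png

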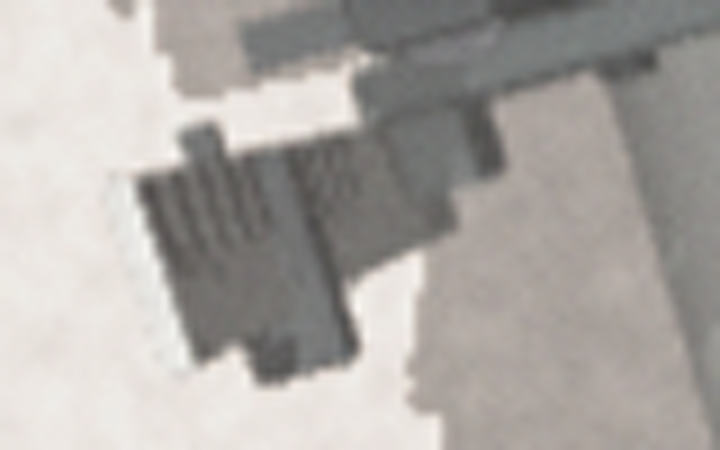

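View pics/c1.png

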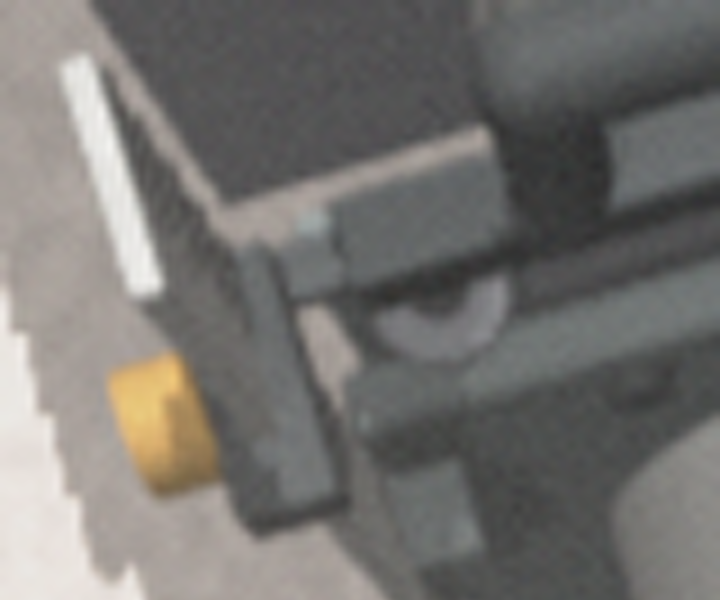

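```bash
python3 - <<'E'
from h import *
w1,w3,s=ld('w1'),ld('w3'),ld('side0')
Z=lambda x,y:(170+x/2.6-.3,y/2.6-.3)
C3=lambda x,y:(220+x/9-.5,130+y/9-.5)
C1=lambda x,y:(220+x/9-.5,y/9-.5)
h1=onz(w3,*Z(270,322),.203);h2=onz(w3,*Z(512,262),.203)
print('handle',h1,h2,(h1+h2)/2,np.linalg.norm(h1-h2))
d=(h1-h2)/np.linalg.norm(h1-h2);print('yaw',np.arctan2(d[1],d[0]))
print('screwL',onz(w3,*Z(514,33),.152))
near=tri([(w3,*C3(326,363)),(w1,*C1(305,500))]);far=tri([(w3,*C3(275,160)),(w1,*C1(258,250))])
print('clip top near,far',near,far)
print('pointer',tri([(w3,*C3(250,45)),(w1,*C1(318,215))]), onz(w3,*C3(250,45),.17))
# brass blob in side, w1
for n,c in(('s',s),('w1',w1)):
    hsv=cv2.cvtColor(c['frame'],cv2.COLOR_RGB2HSV);m=cv2.inRange(hsv,(10,110,110),(30,255,255))
    if n=='s': m[:220]=0;m[245:]=0;m[:,:265]=0;m[:,295:]=0
    else: m[80:]=0
    ys,xs=np.nonzero(m);print(n,len(xs),xs.mean(),ys.mean(),xs.min(),xs.max(),ys.min(),ys.max())
    if n=='s':o=(xs.mean(),ys.mean())
    else:o1=(xs.mean(),ys.mean())
print('brass',tri([(s,*o),(w1,*o1)]))
for p in near,far: print(proj(s,p))
E
```

```text
handle [0.59174377 0.18353264 0.203     ] [0.49909455 0.18127995 0.203     ] [0.54541916 0.18240629 0.203     ] 0.09267659449630408
yaw 0.024309387555694124
screwL [0.4733795  0.09052345 0.152     ]
clip top near,far [0.61781264 0.22251964 0.21595219] [0.61655356 0.20070202 0.21851081]
pointer [0.61686795 0.18939576 0.19579972] [0.62669689 0.18715523 0.17      ]
s 6 276.5 231.0 276 277 230 232
w1 95 237.56842105263158 45.82105263157895 233 243 40 52
brass [0.63113004 0.21216489 0.21546543]
[281.18333772 233.37483128]
[283.10565019 227.88660714]
```

Emit:
servo_tool(deltas=[{"slide": [1,0.22,0],"spin": 0},{"slide": [1,0.22,0],"spin": 0},{"slide": [1,0.22,0],"spin": 0},{"slide": [1,0.22,0],"spin": 0},{"slide": [1,0.22,0],"spin": 0},{"slide": [1,0.22,0],"spin": 0},{"slide": [0.8,0.22,0],"spin": 0},{"slide": [0,0,0],"spin": 0}])

```text
time_s: 4.3
tcp_pos: [0.4879, 0.1059, 0.3419]
ee_rot: [[-0.196, -0.98, -0.019], [-0.98, 0.197, -0.022], [0.025, 0.015, -1.0]]
wrist_force: [0.4, -0.4, 0.0]
gripper_width: 1.002
```

```bash
python3 - <<'E'
from h import *
cap('wrist','w4')
a=cv2.imread('pics/w4.png')[0:220,190:460]
cv2.imwrite('pics/w4z.png',cv2.resize(a,None,fx=2.7,fy=2.7,interpolation=3))
E
```

```text
(no output)
```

View pics/w4z.png

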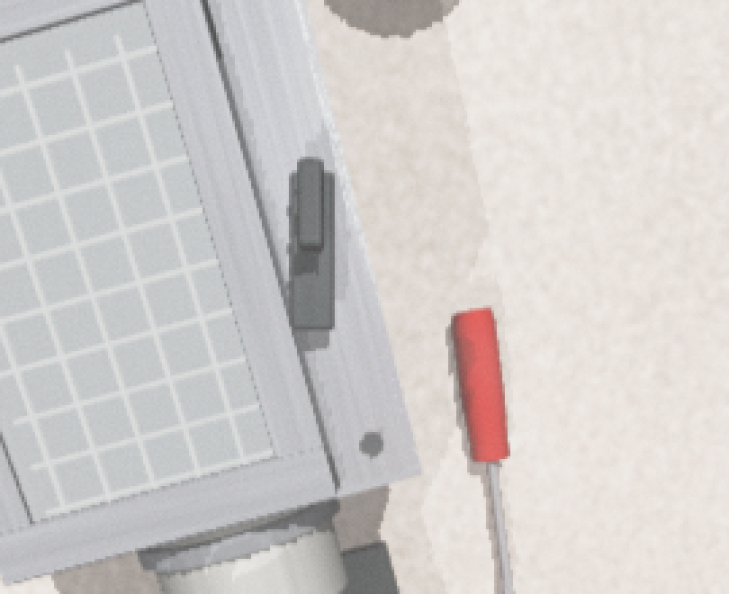

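```bash
python3 - <<'E'
from h import *
c=ld('w4');S=sense();print(S['tcp_pos'],S['ee_rot'].round(3).tolist())
Z=lambda x,y:(190+x/2.7-.3,y/2.7-.3)
a=onz(c,*Z(311.5,159),.177);b=onz(c,*Z(311.5,247),.177);p=(a+b)/2
print(a,b,p,np.linalg.norm(a-b))
e=onz(c,*Z(312,328),.158);f=onz(c,*Z(312,172),.158);d=(b-a);d/=np.linalg.norm(d)
print('plate',e,f,'from tip',e-d*.047, 'screw',onz(c,*Z(371,443),.152))
l1=onz(c,*Z(203,2),.15);l2=onz(c,*Z(339,488),.15);q=l2-l1;print('lid edge yaw',-q[0]/q[1],'tongue',d,l1,l2)
R=S['ee_rot'];g=np.array([p[0],p[1],.161]);D=R.T@(g-S['tcp_pos']);print('units',D/.025,'ang err tongue vs tool x',np.degrees(np.arctan2(d[0],d[1])-np.arctan2(-R[0,0],-R[1,0])))
E
```

```text
[0.48846708 0.10676096 0.34174794] [[-0.196, -0.98, -0.019], [-0.98, 0.196, -0.022], [0.025, 0.015, -1.0]]
[ 0.4734762  -0.02705176  0.177     ] [0.48004557 0.00387148 0.177     ] [ 0.47676088 -0.01159014  0.177     ] 0.03161334274207464
plate [0.4866493  0.03301854 0.158     ] [ 0.47403349 -0.02640619  0.158     ] from tip [ 0.47688253 -0.01295548  0.158     ] screw [0.47158677 0.08582184 0.152     ]
lid edge yaw 0.06793120389965493 tongue [0.20780366 0.97817056 0.        ] [ 0.50302786 -0.097251    0.15      ] [0.48942852 0.10294187 0.15      ]
units [ 4.55097102 -0.57602656  7.33886858] ang err tongue vs tool x 0.6918622960594988
```

Emit:
servo_tool(deltas=[{"slide": [0.92,-0.12,0],"spin": 0},{"slide": [0.92,-0.12,0],"spin": 0},{"slide": [0.92,-0.12,0.5],"spin": 0},{"slide": [0.92,-0.12,1],"spin": 0},{"slide": [0.92,-0.12,1],"spin": 0},{"slide": [0,0,1],"spin": 0},{"slide": [0,0,1],"spin": 0},{"slide": [0,0,0],"spin": 0}])

```text
time_s: 5.15
tcp_pos: [0.4845, -0.0074, 0.2272]
ee_rot: [[-0.188, -0.982, -0.015], [-0.982, 0.188, -0.019], [0.021, 0.012, -1.0]]
wrist_force: [-0.6, 0.1, 0.5]
gripper_width: 0.997
```

```bash
cat > go.py <<'E'
import sys
from h import *
g=np.array(eval(sys.argv[1]));S=sense();print(S['tcp_pos'],(S['ee_rot'].T@(g-S['tcp_pos'])/.025).round(3),S['wrist_force'].round(1),S['joints'].round(0),np.degrees(np.arctan2(S['ee_rot'][1,0],S['ee_rot'][0,0])))
E
python3 go.py '[.477,-.012,.161]'; python3 -c "
from h import *
cap('wrist','w5')"
```

```text
[ 0.48454493 -0.00744515  0.22722644] [0.179 0.231 2.656] [-0.6  0.1  0.5] [ 19.   9. -18.   1. -65. -30.] -100.82399212102372
```

View pics/w5.png

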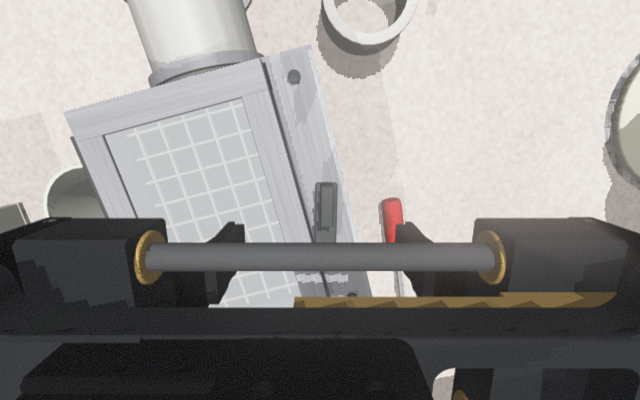

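```bash
python3 -c "
from h import *
c=ld('w5');print(proj(c,[.477,-.012,.177]),proj(c,[.4735,-.027,.177]),onz(c,326,183,.177),onz(c,326,230,.177))"
```

```text
[327.35183376 207.51877967] [328.30489034 187.11152396] [ 0.47459027 -0.03031256  0.177     ] [0.48120903 0.00503742 0.177     ]
```

Emit:
servo_tool(deltas=[{"slide": [0.18,0.23,0.5],"spin": 0.15},{"slide": [0.02,0,0.8],"spin": 0},{"slide": [0.02,0,0.8],"spin": 0},{"slide": [0,0,0.5],"spin": 0},{"slide": [0,0,0],"spin": 0}])

```text
time_s: 5.7
tcp_pos: [0.4877, -0.0083, 0.171]
ee_rot: [[-0.202, -0.979, 0.006], [-0.979, 0.202, -0.017], [0.015, -0.009, -1.0]]
wrist_force: [0.6, -0.3, 0.2]
gripper_width: 1.003
```

```bash
python3 go.py '[.477,-.012,.161]'
```

```text
[ 0.48769984 -0.0082956   0.17102105] [0.225 0.393 0.401] [ 0.6 -0.3  0.2] [ 19.  11. -23.   1. -55. -31.] -101.64641703208983
```

Emit:
servo_tool(deltas=[{"slide": [0.22,0.4,0.4],"spin": 0},{"slide": [0,0,0],"spin": 0}])

```text
time_s: 5.9
tcp_pos: [0.4799, -0.0104, 0.164]
ee_rot: [[-0.2, -0.98, 0.012], [-0.98, 0.199, -0.016], [0.014, -0.015, -1.0]]
wrist_force: [0.7, 0.8, -0.4]
gripper_width: 0.999
```

```bash
python3 go.py '[.477,-.012,.161]'
```

```text
[ 0.47991078 -0.01036868  0.16399509] [0.086 0.103 0.119] [ 0.7  0.8 -0.4] [ 19.  11. -25.   1. -54. -31.] -101.51117645199423
```

Emit:
servo_tool(deltas=[{"slide": [0.1,0.12,0.06],"spin": 0},{"slide": [0,0,0],"spin": 0},{"slide": [0,0,0],"spin": 0}])

```text
time_s: 6.2
tcp_pos: [0.4802, -0.011, 0.1665]
ee_rot: [[-0.197, -0.98, 0.02], [-0.98, 0.197, -0.015], [0.011, -0.023, -1.0]]
wrist_force: [-0.4, 0.1, 0.3]
gripper_width: 1.003
```

Emit:
servo_tool(deltas=[{"slide": [0,0,0],"spin": 0},{"slide": [0,0,0],"spin": 0},{"slide": [0,0,0],"spin": 0},{"slide": [0,0,0],"spin": 0},{"slide": [0,0,0],"spin": 0},{"slide": [0,0,0],"spin": 0},{"slide": [0,0,0],"spin": 0},{"slide": [0,0,0],"spin": 0}], gripper=255)

```text
time_s: 7.0
tcp_pos: [0.4812, -0.0109, 0.1674]
ee_rot: [[-0.197, -0.98, 0.022], [-0.98, 0.197, -0.015], [0.01, -0.024, -1.0]]
wrist_force: [-0.4, 0.4, -0.6]
gripper_width: 0.355
```

```bash
python3 go.py '[.477,-.012,.161]'
```

```text
[ 0.48118234 -0.01085768  0.16737247] [0.075 0.161 0.252] [-0.4  0.4 -0.6] [ 19.  10. -25.   2. -53. -31.] -101.38782815339873
```

Emit:
servo_tool(deltas=[{"slide": [0,0.14,0.2],"spin": 0},{"slide": [0,0,0],"spin": 0},{"slide": [0,0,0],"spin": 0},{"slide": [0,0,0],"spin": 0},{"slide": [0,0,0],"spin": 0},{"slide": [0,0,0],"spin": 0}])

```text
time_s: 7.6
tcp_pos: [0.4782, -0.0103, 0.162]
ee_rot: [[-0.198, -0.98, 0.023], [-0.98, 0.197, -0.015], [0.01, -0.025, -1.0]]
wrist_force: [1.7, -0.5, -0.7]
gripper_width: 0.109
```

```bash
python3 go.py '[.477,-.012,.161]'
```

```text
[ 0.47818925 -0.01025338  0.16199015] [0.077 0.034 0.04 ] [ 1.7 -0.5 -0.7] [ 19.  10. -26.   2. -52. -31.] -101.39340975864246
```

Emit:
servo_tool(deltas=[{"slide": [0,0,0],"spin": 0.7},{"slide": [0,0,0],"spin": 0.7},{"slide": [0,0,0],"spin": 0.7},{"slide": [0,0,0],"spin": 0.7},{"slide": [0,0,0],"spin": 0.7},{"slide": [0,0,0],"spin": 0.7}])

```text
time_s: 8.2
tcp_pos: [0.4793, -0.0109, 0.162]
ee_rot: [[-0.721, -0.693, 0.024], [-0.693, 0.721, -0.017], [-0.006, -0.029, -1.0]]
wrist_force: [1.1, -0.6, -0.7]
gripper_width: 0.11
```

```bash
python3 go.py '[.4775,-.011,.162]'; python3 -c "
from h import *
print(sense()['moment'],sense()['gripper_width'])"
```

```text
[ 0.47931872 -0.0108717   0.16204294] [0.056 0.047 0.   ] [ 1.1 -0.6 -0.7] [ 19.  10. -26.   2. -52. -66.] -136.12832215105308
[-0.16792041 -0.32901942  0.07633308] 0.11022225251456685
```

Emit:
servo_tool(deltas=[{"slide": [0,0,0],"spin": 0.7},{"slide": [0,0,0],"spin": 0.7},{"slide": [0,0,0],"spin": 0.7},{"slide": [0,0,0],"spin": 0.7},{"slide": [0,0,0],"spin": 0.7},{"slide": [0,0,0],"spin": 0.7},{"slide": [0,0,0],"spin": 0.7},{"slide": [0,0,0],"spin": 0.5},{"slide": [0,0,0],"spin": 0}])

```text
time_s: 9.1
tcp_pos: [0.4799, -0.0124, 0.162]
ee_rot: [[-1.0, 0.018, 0.023], [0.017, 1.0, -0.02], [-0.024, -0.02, -1.0]]
wrist_force: [-0.1, 0.3, -0.3]
gripper_width: 0.11
```

```bash
python3 go.py '[.4775,-.011,.162]'; python3 -c "
from h import *
print(sense()['moment'],sense()['gripper_width'])"
```

```text
[ 0.47994834 -0.01242908  0.16201068] [ 0.099  0.055 -0.003] [-0.1  0.3 -0.3] [  19.   11.  -26.    2.  -52. -111.] 179.00775188973182
[ 0.2407215  -0.09937667 -0.07287042] 0.10969574951997581
```

Emit:
servo_tool(deltas=[{"slide": [0,0,0],"spin": 0},{"slide": [0,0,0],"spin": 0},{"slide": [0,0,0],"spin": 0},{"slide": [0,0,0],"spin": 0},{"slide": [0,0,-0.3],"spin": 0},{"slide": [0,0,-0.7],"spin": 0},{"slide": [0,0,-1],"spin": 0},{"slide": [0,0,-1],"spin": 0},{"slide": [0,0,-1],"spin": 0},{"slide": [0,0,-1],"spin": 0}], gripper=60)

```text
time_s: 10.1
tcp_pos: [0.4741, -0.0102, 0.29]
ee_rot: [[-1.0, 0.013, 0.014], [0.012, 1.0, -0.022], [-0.015, -0.022, -1.0]]
wrist_force: [0.3, -0.3, -0.8]
gripper_width: 0.759
```

```bash
python3 go.py '[.545,.183,.30]'; python3 -c "
from h import *
cap('wrist','w6');cap('side','side6');cap('top','top6')
a=cv2.imread('pics/top6.png')[140:260,170:350];b=cv2.imread('pics/side6.png')[175:295,250:400]
cv2.imwrite('pics/z6.png',np.hstack([cv2.resize(a,(400,267),interpolation=3),cv2.resize(b,(334,267),interpolation=3)]))"
```

```text
[ 0.47410022 -0.01022525  0.29002469] [-2.746  7.754 -0.53 ] [ 0.3 -0.3 -0.8] [  19.    4.  -14.    2.  -71. -111.] 179.29323464729444
```

View pics/z6.png

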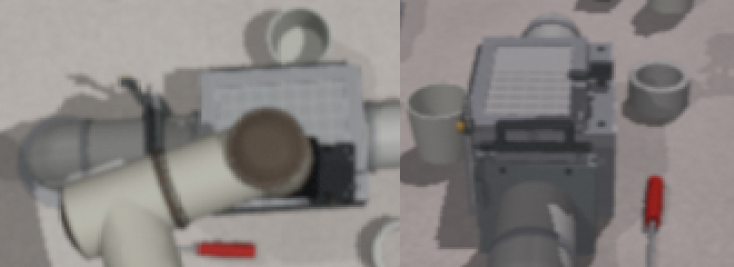

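View pics/w6.png

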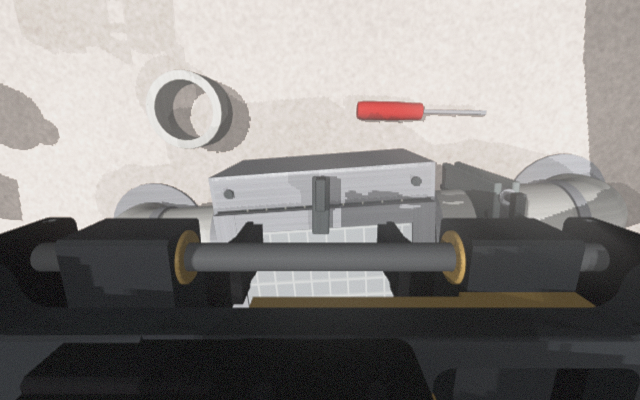

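Emit:
servo_tool(deltas=[{"slide": [-0.34,0.97,-0.06],"spin": 0},{"slide": [-0.34,0.97,-0.06],"spin": 0},{"slide": [-0.34,0.97,-0.06],"spin": 0},{"slide": [-0.34,0.97,-0.06],"spin": 0},{"slide": [-0.34,0.97,-0.06],"spin": 0},{"slide": [-0.34,0.97,-0.06],"spin": 0},{"slide": [-0.34,0.97,-0.06],"spin": 0},{"slide": [-0.34,0.97,-0.06],"spin": -0.57},{"slide": [0,0,0],"spin": 0}], gripper=60)

```text
time_s: 11.15
tcp_pos: [0.5426, 0.1888, 0.291]
ee_rot: [[-0.998, -0.068, 0.002], [-0.068, 0.997, -0.026], [-0.0, -0.026, -1.0]]
wrist_force: [-0.3, -0.2, -0.6]
gripper_width: 0.764
```

```bash
python3 go.py '[.545,.183,.182]'; python3 -c "
from h import *
cap('wrist','w7');cap('side','side7')
b=cv2.imread('pics/side7.png')[150:300,240:410]
cv2.imwrite('pics/z7.png',cv2.resize(b,None,fx=4,fy=4,interpolation=3))"
```

```text
[0.54256534 0.18880873 0.2909643 ] [-0.081 -0.124  4.363] [-0.3 -0.2 -0.6] [  36.   15.   -0.    1.  -75. -123.] -176.12078218471927
```

View pics/z7.png

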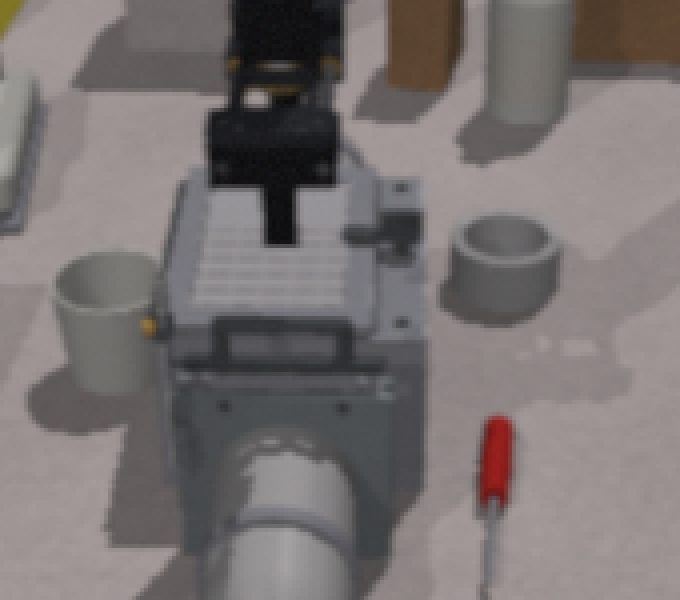

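View pics/w7.png

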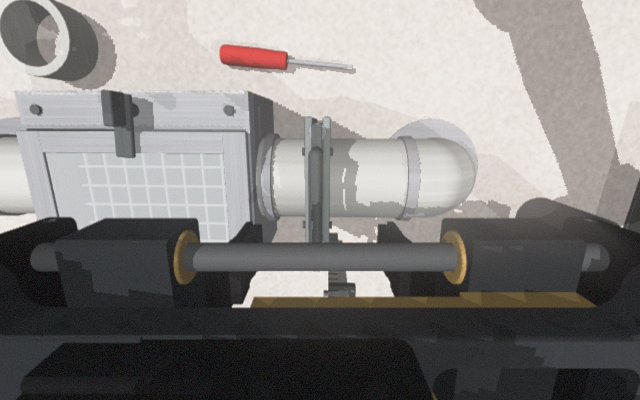

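Emit:
servo_tool(deltas=[{"slide": [-0.08,-0.12,0.5],"spin": 0},{"slide": [0,0,0.8],"spin": 0},{"slide": [0,0,0.8],"spin": 0},{"slide": [0,0,0.8],"spin": 0},{"slide": [0,0,0.5],"spin": 0},{"slide": [0,0,0],"spin": 0}])

```text
time_s: 11.85
tcp_pos: [0.5405, 0.1738, 0.1995]
ee_rot: [[-0.998, -0.056, -0.004], [-0.055, 0.998, -0.028], [0.005, -0.028, -1.0]]
wrist_force: [1.1, -0.6, -0.2]
gripper_width: 0.764
```

```bash
python3 go.py '[.545,.183,.182]';python3 -c "
from h import *
c=ld('w7')
for p in [(106,95),(120,95),(133,95),(118,157),(133,157)]: print(onz(c,*p,.16))
print(onz(c,318,120,.206))"
```

```text
[0.54050654 0.17384212 0.19946249] [-0.203  0.375  0.687] [ 1.1 -0.6 -0.2] [  35.   18.  -10.    1.  -63. -122.] -176.8223064488651
[ 0.4653972  -0.02327209  0.16      ]
[ 0.46452035 -0.00977906  0.16      ]
[0.46370799 0.00272155 0.16      ]
[ 0.52386713 -0.0175828   0.16      ]
[ 0.52280242 -0.00240802  0.16      ]
[0.47504194 0.1806194  0.206     ]
```

Emit:
servo_tool(deltas=[{"slide": [-0.2,0.38,0.3],"spin": 0},{"slide": [0,0,0.3],"spin": 0},{"slide": [0,0,0],"spin": 0}])

```text
time_s: 12.15
tcp_pos: [0.5454, 0.1825, 0.1836]
ee_rot: [[-0.999, -0.053, -0.003], [-0.053, 0.998, -0.028], [0.004, -0.027, -1.0]]
wrist_force: [0.4, 0.2, -0.2]
gripper_width: 0.765
```

```bash
python3 go.py '[.545,.183,.182]';python3 -c "
from h import *
cap('side','side8')
b=cv2.imread('pics/side8.png')[180:280,250:370]
cv2.imwrite('pics/z8.png',cv2.resize(b,None,fx=6,fy=6,interpolation=3))"
```

```text
[0.54537594 0.18246177 0.18356932] [0.014 0.024 0.062] [ 0.4  0.2 -0.2] [  35.   19.  -10.    1.  -62. -123.] -176.94815180603314
```

View pics/z8.png

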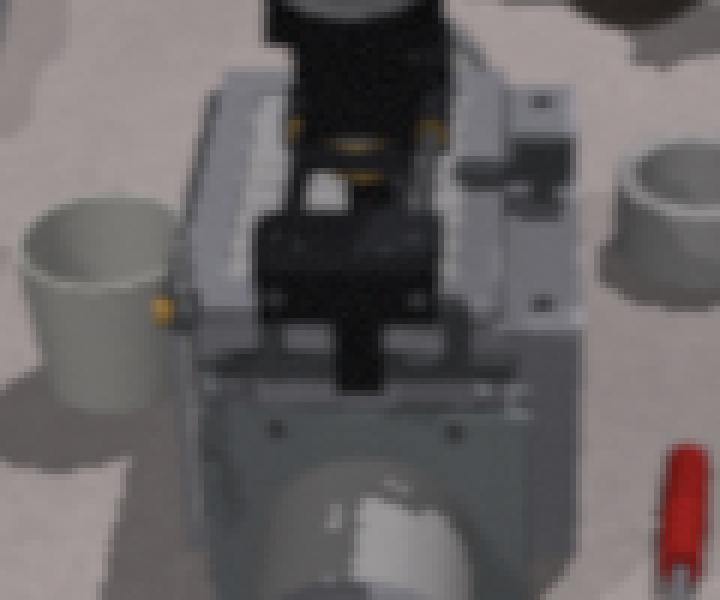

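Fingers straddle the handle bar (finger at about (308,240) in the full side view). Closing.

Emit:
servo_tool(deltas=[{"slide": [0,0,0.05],"spin": -0.1},{"slide": [0,0,0],"spin": 0},{"slide": [0,0,0],"spin": 0},{"slide": [0,0,0],"spin": 0},{"slide": [0,0,0],"spin": 0},{"slide": [0,0,0],"spin": 0},{"slide": [0,0,0],"spin": 0},{"slide": [0,0,0],"spin": 0},{"slide": [0,0,0],"spin": 0}], gripper=255)

```text
time_s: 13.1
tcp_pos: [0.5467, 0.1821, 0.185]
ee_rot: [[-0.998, -0.069, 0.001], [-0.069, 0.997, -0.028], [0.0, -0.028, -1.0]]
wrist_force: [-0.7, 1.2, -0.4]
gripper_width: 0.123
```

```bash
python3 go.py '[.545,.183,.182]'; python3 -c "
from h import *
print(sense()['gripper_width'],sense()['moment'])"
```

```text
[0.5466929  0.18207076 0.18496785] [0.065 0.045 0.118] [-0.7  1.2 -0.4] [  35.   19.  -10.    2.  -62. -122.] -176.03068967283198
0.12342591640367682 [0.58568337 0.02567649 0.03622442]
```

Emit:
servo_tool(deltas=[{"slide": [0,0,0],"spin": 0},{"slide": [0,-0.01,-0.3],"spin": 0},{"slide": [0,-0.01,-0.3],"spin": 0},{"slide": [0,-0.01,-0.3],"spin": 0},{"slide": [0,-0.01,-0.3],"spin": 0},{"slide": [0,0,0],"spin": 0}])

```text
time_s: 13.7
tcp_pos: [0.5466, 0.1821, 0.2122]
ee_rot: [[-0.998, -0.068, -0.002], [-0.068, 0.997, -0.027], [0.004, -0.027, -1.0]]
wrist_force: [4.0, -1.5, -8.2]
gripper_width: 0.125
```

```bash
python3 go.py '[.545,.183,.182]'; python3 -c "
from h import *
print(sense()['gripper_width'],sense()['moment'])
cap('side','side9')
b=cv2.imread('pics/side9.png')[180:280,250:370]
cv2.imwrite('pics/z9.png',cv2.resize(b,None,fx=6,fy=6,interpolation=3))"
```

```text
[0.54657488 0.18209888 0.21217013] [0.055 0.073 1.206] [ 4.  -1.5 -8.2] [  35.   18.   -8.    1.  -65. -122.] -176.1172813165679
0.12460419859448534 [-0.03781053 -1.30932988  0.06541005]
```

View pics/z9.png

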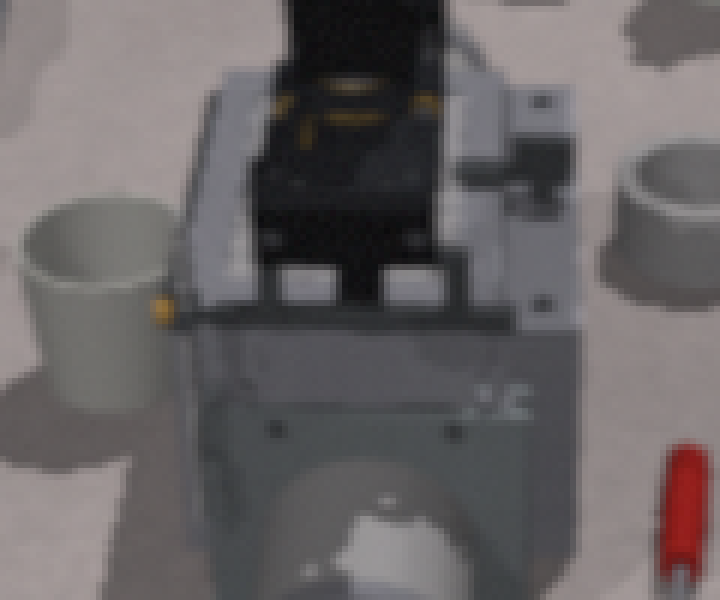

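```bash
python3 - <<'E'
from h import *
w1=ld('w1')
y=lambda f:np.clip((f[...,0].astype(float)+f[...,1])/2-f[...,2]-22,0,None)
def cen(c,r0,r1,c0,c1):
    m=y(c['frame'])[r0:r1,c0:c1];m[m<6]=0;Y,X=np.mgrid[r0:r1,c0:c1];return (m*X).sum()/m.sum(),(m*Y).sum()/m.sum()
o1=cen(w1,35,60,228,248);print(o1)
th=.068;X=np.array([np.cos(th),np.sin(th),0]);Yv=np.array([-np.sin(th),np.cos(th),0]);O=np.array([.545,.183,0])-.19*Yv
P=lambda a,b,z:O+a*X+b*Yv+[0,0,z]
for n in('side0','side7','side8','side9'):
    s=ld(n);o=cen(s,225,238,270,283);t=tri([(s,*o),(w1,*o1)])
    e,d=ray(s,*o);k=((P(88,0.211,0)-e)@Yv)
    k=((P(0,.211,0)-e)@Yv)/(d@Yv);e1,d1=ray(w1,*o1);k1=((P(0.088,0,0)-e1)@X)/(d1@X);print(n,np.round(o,2),t,'trap',(t-O)@X,(t-O)@Yv,'z@211',(e+k*d)[2])
s=ld('side9')
for z in(.190,.195,.2,.21): print(z,'ptr',proj(s,P(.082,.19,z)),'bar L',proj(s,P(-.075,.19,z)))
for z in(.21,.215,.22):print(z,'clip',proj(s,P(.076,.211,z)))
g=s['frame'][215:250,270:300].astype(int).sum(2)//3
for i,rw in enumerate(g): print(215+i,rw)
E
```

```text
(np.float64(237.0198865905279), np.float64(45.64531586933951))
side0 [276.73 231.17] [0.63120969 0.21160775 0.21457933] trap 0.08795428239113057 0.2126838958913155 z@211 0.21347206857503098
side7 [276.74 231.15] [0.63119026 0.21162898 0.21465222] trap 0.08793633571310869 0.21270639348647372 z@211 0.21352907164040413
side8 [276.73 231.17] [0.63121115 0.2116113  0.21459002] trap 0.08795597121080521 0.212687330813076 z@211 0.21348070865674806
side9 [276.74 231.16] [0.63119273 0.21162283 0.2146321 ] trap 0.08793838203519536 0.21270009150062016 z@211 0.21351314573032887
0.19 ptr [280.78199906 233.97035509] bar L [338.99168902 234.5184296 ]
0.195 ptr [280.66884909 232.44225892] bar L [339.00756587 232.98146901]
0.2 ptr [280.55519679 230.90737888] bar L [339.02351366 231.43764005]
0.21 ptr [280.3263718  227.81708566] bar L [339.05562401 228.32919206]
0.21 clip [281.65809818 232.30736878]
0.215 clip [281.54401261 230.73597628]
0.22 clip [281.42940744 229.15742687]
215 [119 119 119 118 118 117 116 115 123 133 117  84 100 120 122 121 122 120
 119 122 114  82  41  20  17  18  24  20  18  18]
21
[... 3585 characters left out ...]
0  86  84  84  88  89  80  72  76  77  74  72
  72  73  69  68  73  82  83  83  86  86  85  84]
245 [105 105 102  99  96  93  88  87  84  86  90  94  86  74  73  74  70  68
  70  73  75  74  75  82  84  85  86  86  86  85]
246 [106 104 102  99  96  92  88  88  88  86  89  93  86  74  73  70  65  66
  68  70  73  74  74  81  82  84  84  84  83  82]
247 [105 103 101 101  95  90  89  91  92  89  88  94  89  72  67  62  62  66
  72  74  74  70  70  74  76  76  76  76  74  73]
248 [101  98  95  94  92  93  91  93  91  89  89  97  95  71  65  63  65  68
  73  77  76  74  72  74  74  74  74  74  74  73]
249 [95 95 93 92 93 93 93 94 93 89 89 98 92 70 65 66 65 69 75 76 75 75 74 75
 74 73 74 75 77 76]
```

Emit:
servo_tool(deltas=[{"slide": [0,-0.01,-0.3],"spin": 0},{"slide": [0,-0.01,-0.3],"spin": 0},{"slide": [0,0,-0.18],"spin": 0},{"slide": [0,0,0],"spin": 0},{"slide": [0,0,0],"spin": 0},{"slide": [0,0,0],"spin": 0}])

```text
time_s: 14.35
tcp_pos: [0.5465, 0.1821, 0.2285]
ee_rot: [[-0.998, -0.067, -0.005], [-0.067, 0.997, -0.028], [0.007, -0.027, -1.0]]
wrist_force: [4.7, 0.5, -9.7]
gripper_width: 0.123
```

```bash
cat > chk.py <<'E'
import sys
from h import *
n=sys.argv[1]
S=sense();print(S['time_s'],S['tcp_pos'],S['wrist_force'].round(1),S['gripper_width'])
s=cap('side',n);print(sense()['tcp_pos'])
b=cv2.imread('pics/'+n+'.png')[190:260,255:365]
cv2.imwrite('pics/'+n+'z.png',cv2.resize(b,None,fx=7,fy=7,interpolation=3))
g=s['frame'].astype(int).sum(2)//3
for r0 in range(216,240):print(r0,g[r0,274:292],g[r0,334:338])
E
python3 chk.py s10
```

```text
14.35 [0.54652409 0.18210022 0.22849577] [ 4.7  0.5 -9.7] 0.12314072793629312
[0.54650834 0.18210255 0.22847263]
216 [118 117 116 114 116 122 108  88 103 118 122 122 121 121 120 132 141 117] [93 97 90 77]
217 [118 117 115 113 112 112  99  97 111 120 121 122 123 121 116 126 136 116] [ 99 107 106 103]
218 [118 118 115 112 106  99  92 104 122 124 122 122 122 123 124 129 137 119] [100 106 108 109]
219 [119 117 115 111 103  97  91 103 121 123 123 122 122 122 125 134 139 123] [ 99 107 108 109]
220 [118 116 115 111 105 104 100 103 118 122 122 123 123 120 129 144 146 127] [ 99 105 109 109]
221 [118 117 114 110 100  97  96  98 114 121 122 122 122 120 128 140 142 127] [102 106 108 108]
222 [119 117 116 108  94  93  93  99 116 123 123 124 122 118 125 138 141 126] [103 107 110 109]
223 [118 117 114 105  89  88  91  96 113 122 124 124 125 125 132 144 144 129] [102 108 108 109]
224 [118 120 120 109  90  89  91  91 108 121 122 120 117 120 128 140 140 126] [100 104 107 109]
225 [125 129 126 109  84  86  89  89 104 115 110  96  84  82  82  86  85  79] [ 84  91 100 108]
226 [129 120 106  89  76  84  8
[... 412 characters left out ...]

231 [ 99 103 106  99  80  68  77  78  68  78  92  94  85  77  75  77  87  90] [ 89 103 108 107]
232 [96 96 95 90 75 60 63 67 64 69 81 82 79 75 73 70 76 84] [ 93 109 110 109]
233 [97 92 83 77 66 55 55 57 61 70 78 78 74 72 73 72 76 83] [ 95 109 111 111]
234 [96 89 82 72 63 56 53 56 65 77 84 83 77 73 73 73 76 84] [ 92 105 107 107]
235 [96 92 87 84 76 70 69 68 73 84 87 84 79 74 75 73 79 86] [79 86 85 86]
236 [96 94 91 88 85 84 86 81 77 83 87 86 79 73 74 74 79 86] [76 76 76 75]
237 [97 95 89 86 87 90 94 88 74 80 87 86 82 76 75 74 78 85] [80 78 77 77]
238 [97 93 89 87 87 88 95 90 77 82 86 86 82 75 74 74 79 84] [81 77 76 75]
239 [96 93 90 87 87 90 92 87 78 82 86 85 81 75 75 73 79 84] [81 76 76 76]
```

View pics/s10z.png

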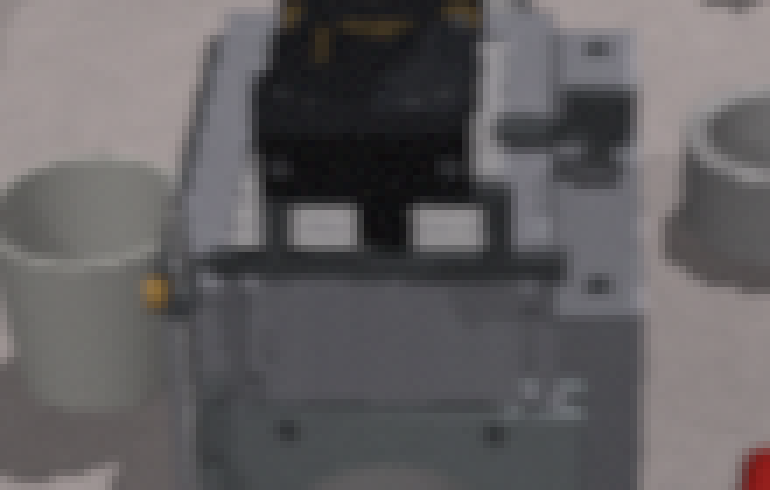

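Emit:
servo_tool(deltas=[{"slide": [0,0,-0.13],"spin": 0},{"slide": [0,0,0],"spin": 0},{"slide": [0,0,0],"spin": 0},{"slide": [0,0,0],"spin": 0}])

```text
time_s: 14.8
tcp_pos: [0.5465, 0.1821, 0.23]
ee_rot: [[-0.998, -0.067, -0.006], [-0.067, 0.997, -0.028], [0.008, -0.028, -1.0]]
wrist_force: [5.5, -0.9, -10.3]
gripper_width: 0.13
```

```bash
python3 go.py '[.5465,.1821,.231]'
```

```text
[0.54650659 0.18209878 0.22996349] [ 0.001 -0.001 -0.041] [  5.5  -0.9 -10.3] [  35.   17.   -6.    1.  -68. -122.] -176.17005034195122
```

Emit:
servo_tool(deltas=[{"slide": [-0.02,0,-0.08],"spin": 0},{"slide": [0,0,0],"spin": 0},{"slide": [0,0,0],"spin": 0}])

```text
time_s: 15.1
tcp_pos: [0.5465, 0.1821, 0.2307]
ee_rot: [[-0.998, -0.067, -0.008], [-0.067, 0.997, -0.029], [0.01, -0.028, -1.0]]
wrist_force: [4.9, -1.2, -10.0]
gripper_width: 0.126
```

```bash
python3 go.py '[.5465,.1821,.231]'
```

```text
[0.54648839 0.18209058 0.23068398] [-0.    -0.    -0.013] [  4.9  -1.2 -10. ] [  35.   17.   -6.    1.  -68. -122.] -176.1823338907557
```

Emit:
servo_tool(deltas=[{"slide": [0,0,0],"spin": 0},{"slide": [0,0,0],"spin": 0},{"slide": [0,0,0],"spin": 0},{"slide": [0,0,0],"spin": 0},{"slide": [0,0,0],"spin": 0},{"slide": [0,0,0],"spin": 0},{"slide": [0,0,0],"spin": 0},{"slide": [0,0,0],"spin": 0}])

```text
time_s: 15.9
tcp_pos: [0.5465, 0.1821, 0.2305]
ee_rot: [[-0.998, -0.067, -0.008], [-0.067, 0.997, -0.029], [0.01, -0.028, -1.0]]
wrist_force: [3.8, -0.1, -11.0]
gripper_width: 0.126
```

```bash
python3 chk.py s11; python3 -c "
from h import *
cap('wrist','w11')"
```

```text
15.9 [0.54647032 0.18210514 0.23051667] [  3.8  -0.1 -11. ] 0.126405605138119
[0.54646595 0.18207562 0.23049488]
216 [119 117 115 113 115 121 108  89 103 119 122 122 122 120 120 131 141 116] [93 98 90 78]
217 [118 117 115 114 112 111  99  96 112 120 121 122 123 120 118 126 138 117] [ 99 107 106 103]
218 [119 117 116 112 107  99  93 105 122 123 123 122 123 123 122 129 137 121] [ 99 107 110 109]
219 [118 116 116 112 104  96  91 103 122 123 121 123 122 122 125 133 139 123] [ 99 106 109 109]
220 [119 117 116 110 106 104 100 103 117 123 123 122 122 120 130 143 146 127] [100 106 109 109]
221 [119 117 114 110 100  99  95  98 113 122 123 123 122 121 128 141 143 127] [101 106 109 110]
222 [119 118 115 108  95  92  93  99 116 123 125 124 122 119 125 139 141 126] [104 107 109 109]
223 [117 117 114 105  90  88  90  95 114 123 123 120 119 119 123 132 133 118] [101 106 108 109]
224 [119 119 119 109  91  91  91  88 104 115 112 100  90  87  87  90  89  84] [ 88  96 106 108]
225 [125 127 126 109  85  87  88  78  85  94  88  72  63  59  54  52  51  51] [ 70  79  96 107]
226 [130 120 107  90  75  85  8
[... 430 characters left out ...]

231 [ 99 103 107  99  80  69  77  78  67  77  92  94  87  77  74  78  87  90] [ 93 108 110 107]
232 [97 96 95 89 76 60 64 70 64 69 81 81 78 75 73 71 76 84] [ 94 109 110 108]
233 [97 91 84 77 65 55 55 58 61 70 77 79 74 74 74 71 76 83] [ 94 108 111 111]
234 [95 89 82 73 63 55 54 55 64 76 82 81 79 75 74 72 76 84] [ 91 105 108 107]
235 [96 92 88 83 76 70 68 68 72 83 87 86 80 74 73 74 79 84] [80 85 86 85]
236 [97 93 90 88 84 85 87 81 76 85 87 85 80 73 74 74 81 84] [76 76 76 76]
237 [97 93 90 87 87 90 94 88 75 79 87 87 82 76 72 74 80 84] [77 78 78 76]
238 [96 94 90 88 86 89 95 89 77 82 86 87 82 75 73 74 79 84] [78 77 77 77]
239 [97 94 90 86 86 89 93 89 78 80 85 85 80 75 73 74 79 84] [80 77 76 77]
```

View pics/s11z.png

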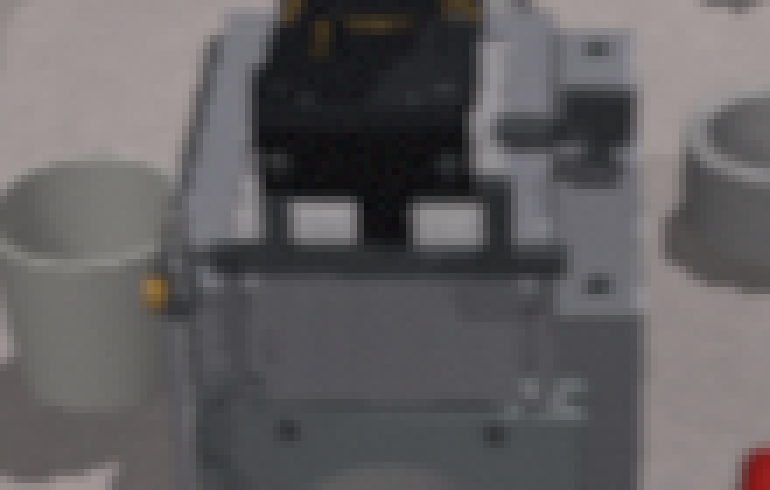

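View pics/w11.png

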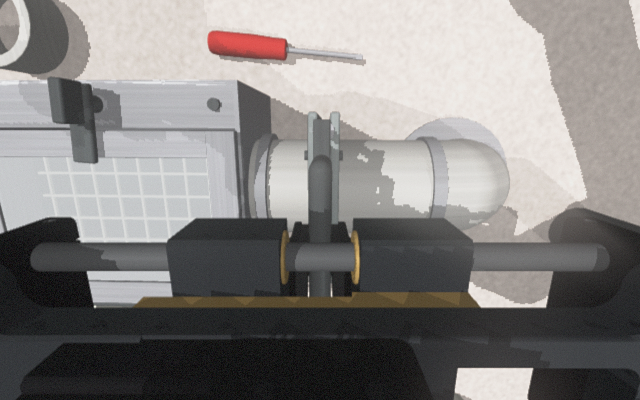

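```bash
python3 -c "
from h import *
S=sense();print(S['time_s'],S['tcp_pos'],S['wrist_force'],S['gripper_width']);print(r.finish_job())"
```

```text
16.0 [0.54649823 0.18208544 0.23054809] [  4.28948873  -0.6623514  -10.23931565] 0.12753955599400682
the job is handed in; nothing more can be done
None
```

I locked the lid with the turnbutton first. I then gripped the damper slide, drew it straight up to the index clip, and handed in at 16.0 s while still holding it.

- **Turnbutton:** the tool angle put it at about 1.65 rad, just short of its stop. A later picture, from the wrist camera, showed the tongue square across the lid's edge. The lid was down in every picture.
- **Slide height:** the slide was up about 45.5 mm, which puts the pointer at 213.5 mm by the arm's reading and about 213.9 mm in the side view.
- **Clip height:** the side view and triangulation put the thumbscrew at 213.5 to 214.6 mm. An earlier, coarser triangulation of the clip's top face put its centre at about 213 mm. These agree to within about 1 mm, which is also about as finely as the side view can be read.
- **Holding:** over about 0.8 s the height sank about 0.2 mm. The wrist force at hand-in was about 10 N downward and 4 N sideways, and the grip was steady.
- **Other things:** I did not measure the other items. Nothing looked moved in the pictures, and I saw no sign of contact with them.

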